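# Snap the dust cap onto the oil cruet

## Robot

A 6-joint arm with a two-finger parallel gripper is mounted at the origin on a cart in front of the work surface, level with it; the furniture and walls round the work are solid. World frame = base frame: x ahead of the robot, y to its left, z up, the work surface at z = 0. Lengths are in m, angles in rad, forces in N, time in s.
With the tool pointing down it reaches from about 0.275 to 0.75 m from the base axis. Payload 10.2 kg.
Tool frame: the origin (TCP) lies at the very end of the fingers, on their centre line; the grasp point (between the pads) lies 19 mm behind it (grasp_offset is the distance from the TCP to the grasp point, in m); z points along the fingers, y is the line along which they close (so a half turn about z gives the same grasp; the last joint's range is limited). The gripper opens to 85 mm and grips with 20 to 120 N. Pads are 22 mm wide; open, the fingers measure 114 mm over their backs; the gripper's body (76 mm by 85 mm) begins 54 mm behind the grasp point. The pads swing forward as they close: fully open they stand 13 mm farther back than shut.
Start: joints at [1.085, 0.313, 1.498, -0, 1.331, -0.223], TCP at [0.136, 0.507, 0.231] pointing down, gripper open.
Joint ranges: [-2.94, 2.94], [-0.97, 2.17], [0.19, 2.56], [-1.23, 4.37], [0.02, 3.11], [-2.88, 2.88]. Speed limits (rad/s): [2.39, 2.39, 3.01, 3.14, 3.14, 3.14].

## Interface

Orientations are given as a unit quaternion [w, x, y, z].
In Python, from station import * gives the robot as it stands.
- The arm moves only by the tool move_arm, never from a script. Its argument "targets" is a list of rows, each an object with "hand": the closure in counts, from 0 (fully open) to 255 (shut); "linear": the shift along the tool's x, y, z in m, a list of three; "rotation": the turn, a rotation vector about the tool's x, y, z in degrees, a list of three. A call has 1 to 5 rows; each row shifts and turns the commanded pose from where the row before left it, along the tool's axes as they then stand; what a row does not reach is not made up. A row lasts 1/10 s, in which the tool goes at most 50 mm and 8.59 degrees, less where a joint would pass 70% of its speed; a pose out of reach is approached as far as the arm can. A call with a gripper value outside its range is refused whole. The fingers move at their own pace and stop on an object; "newtons" is the grip in N (left out, the last holds). Time passes only in rows, so rows that do not move let the fingers close. It gives the time, the measured TCP pose, the force, the opening and the grip force at its end, in the units of the state.
- observe(): the state, without advancing time (a new reading comes with each control period).
- camera(name): name is "side" or "top"; returns the picture (420x560x3 uint8, red, green, blue); there is no depth.
- get_calibration(name): a dict with "mtx" (3x3 intrinsics, pixels), "R" (3x3) and "t" (3): a world point X has camera coordinates R X + t. Camera axes: x right, y down, z forward; pixel columns grow to the right and rows downward; lengths in m; the calibration is good to about 2 mm. A picture is of the moment at which its call begins. get_calibration takes no time and is no camera call.
- sign_off(): hands the job in; it is judged then, once.
The state is a dict: "clock": time; "joint_positions": joint angles; "qd": joint speeds; "tau": joint torques, N m; "ee_pos": TCP position; "orientation": TCP orientation; "force": force on the tool from outside, world axes, zero at the start; "moment": the same for the moment, N m; "finger_gap": opening from 0.0 (shut) to 1.0 (fully open); "grasp_force": force on a finger pad.
Only numpy, scipy, OpenCV 4.12 (cv2) and the standard library are available. Lean on these libraries where they do the work, as an engineer would, in place of code of your own. Each camera call takes 0.05 s, during which the arm holds its last target. There are 200 camera calls.

## Task

Close up the oil cruet for the night: pull the drawer of the small wooden unit open, take out the black dust cap, set it over the cruet's steel pouring spout and press it straight down until it clicks, then keep pressing after the click so that it sits fully home on the spout's flange. Finish like that, with the hand still on the cap and pushing it firmly down (do not let go, but do not ram it either); the cruet stays standing on the worktop, and the spice jar near it is left alone.

Things in the scene. Friction and masses are not known exactly. Their poses are not given: they have to be found in the camera images.
- unit: the drawer unit: a light wooden box with one drawer, fixed on the worktop left of the cruet, 220 mm deep, 320 wide, 90 high; origin at the centre of its underside, -x is its front (turned up to 0.2 rad from the robot's). An upturned tumbler stands on the rear half of its top; the front 110 mm are free.
- unit_drawer0 (a joint): opening of the drawer in m: 0 is shut, 0.150 its end stop; it may start up to 12 mm ajar. It slides straight out along -x of the unit, towards the robot, against 1 to 2 N of friction, has no spring and stays where it is left.
- unit_drawer0_handle (a point): middle of the drawer's handle, a level steel bar 11 mm thick and 120 mm long, 52 mm above the worktop and 38 mm below the unit's top. The bar runs along this point's y axis; its centre line stands 35 mm clear of the drawer's front, on two stems 51 mm either side of the middle. The point's -x axis is the way the drawer pulls out; it moves with the drawer.
- cap_center (a point): centre (half-way up) of the loose cap: a black plastic bell, ribbed, round, 42 mm outside diameter, 46 mm high, flat closed top (point z points out of it), about 35 g. It stands mouth down on the drawer's floor (22 mm above the worktop) in the left or right front compartment, 79 to 124 mm behind the handle bar, at least 25 mm clear of the walls to its left and right.
- cap_mouth (a point): centre of the cap's open lower edge, 23 mm below point cap_center along the cap's axis. The bore is 35 mm wide and 42 mm deep, narrowed to 28 mm by a round bead just inside the mouth. The drawer's walls and dividers end level with the cap's top (the front board 8 mm higher); its other compartments hold coffee capsules (37 mm wide, 28 mm high, wide rim below), which are not wanted.
- cruet: the oil cruet: a squat round white stoneware bottle with a steel pourer, 96 mm in diameter at its belly, loose, about 0.9 kg, standing upright right of the unit as seen from the robot; origin at the centre of its underside, z up. 94 mm up lies the pourer's flat flange, 49 mm wide; on it a stud 25 mm wide, which from 14 mm up tapers to a spout tip 10 mm wide, 36 mm above the flange.
- cruet_seat (a point): centre of the flange's top, 94 mm above the cruet's underside, where the cap's mouth comes to rest; z points up the spout. Four sprung bead segments round the stud, 31 mm across, 9 mm up, stop a cap that is only set on with its mouth 10 mm above the flange; at about 12 N they give way, the cap clicks (the force falls off) and slides down to the flange, a rigid stop. Press 10 to 20 N there.
- spice_jar: loose glass spice jar with a green lid, 46 mm in diameter, 106 mm high, standing 80 mm or more from the cruet's axis, on the side away from the drawer unit; origin at the centre of its underside. To be left alone.
Things that resemble listed ones, but are neither listed nor needed, are in the scene too. What is shaped like the cruet but orange is not meant.

How it is judged:
By the outcome, as a careful person would: the job done as asked, in the order asked, and still so for the second after the job is handed in, while the arm keeps its last pose, push and grip.
It also fails if it takes over 58 s, if anything falls off the work surface, if the arm or the gripper's body presses on something with over 40 N, if the wrist force passes 120 N, or if a joint passes its speed limit or range.

## Working session

There is one attempt and no reset: what is moved stays moved. The work goes in short steps, Python scripts to look and compute and a tool call to move; the robot and the scene stay as the last step left them, time stands still between calls to the robot, and variables do not carry over. Pictures are saved under pics/ and viewed, at most 10 in all, crops included, and the job is handed in when it is done.

Besides the shell and the picture viewer there is one more tool, called by a JSON object that holds its "method" and its "body", one argument or row to a line. move_arm: Moves the arm, as the interface text tells. Its arguments: {"type":"object","properties":{"targets":{"type":"array"},"newtons":{"type":"number"}},"required":["targets"]}

```bash
mkdir -p pics; cat > h.py <<'E'
from station import *
import numpy as np, cv2
from scipy.spatial.transform import Rotation as Ro
def snap(n,f):
    im=np.asarray(camera(n)); cv2.imwrite('pics/'+f,im[:,:,::-1]); return im
def ray(n,uv):
    c=get_calibration(n); R=np.array(c['R']);t=np.array(c['t']).ravel()
    d=R.T@np.linalg.solve(np.array(c['mtx']),[uv[0],uv[1],1.]); return -R.T@t,d/np.linalg.norm(d)
def plane(n,uv,z):
    o,d=ray(n,uv); return (o+d*(z-o[2])/d[2]).round(4)
def proj(n,X):
    c=get_calibration(n); p=np.array(c['mtx'])@(np.array(c['R'])@np.array(X)+np.array(c['t']).ravel()); return (p[:2]/p[2]).round(1)
def tool():
    s=observe(); q=s['orientation']; return s,np.array(s['ee_pos']),Ro.from_quat([q[1],q[2],q[3],q[0]])
E
python3 - <<'E'
from h import *
a=snap('top','top0.png'); b=snap('side','side0.png')
for n in('top','side'):
    c=get_calibration(n);print(n,ray(n,(280,210)),np.array(c['mtx']).round(0).tolist())
s,p,R=tool();print(s); print(R.as_matrix().round(3))
E
```

```text
top (array([ 0.42555086, -0.08531807,  1.18928528]), array([ 0.10687814,  0.04830397, -0.99309808])) [[410.0, 0.0, 280.0], [0.0, 410.0, 211.0], [0.0, 0.0, 1.0]]
side (array([-0.19504393, -1.08536763,  0.60011563]), array([ 0.55146875,  0.74315608, -0.37894755])) [[474.0, 0.0, 275.0], [0.0, 474.0, 202.0], [0.0, 0.0, 1.0]]
{'clock': 0.1, 'joint_positions': array([ 1.08461099e+00,  3.13393942e-01,  1.49832767e+00, -4.40891670e-06,
        1.33101027e+00, -2.23392256e-01]), 'qd': array([ 0.0002169 , -0.00169697, -0.00245464, -0.00111673,  0.00086222,
       -0.00202335]), 'tau': array([ 4.41084121e-03, -4.12904012e+01, -2.60137224e+01, -9.96874110e-05,
        3.09340052e-03, -7.33890670e-05]), 'ee_pos': array([0.13628734, 0.50677394, 0.23080495]), 'orientation': array([-1.95871800e-04,  1.31018229e-01,  9.91379796e-01, -5.34882196e-04]), 'force': array([-0.3543071 ,  0.18612275, -0.27747243]), 'moment': array([-0.02753662, -0.09312309,  0.02741466]), 'grasp_force': 0.0, 'finger_gap': 1.0020113182041488}
[[-0.966  0.26  -0.001]
 [ 0.26   0.966 -0.001]
 [ 0.    -0.001 -1.   ]]
```

View pics/top0.png

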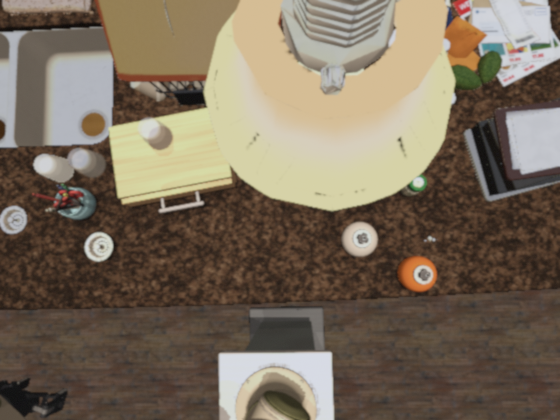

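View pics/side0.png

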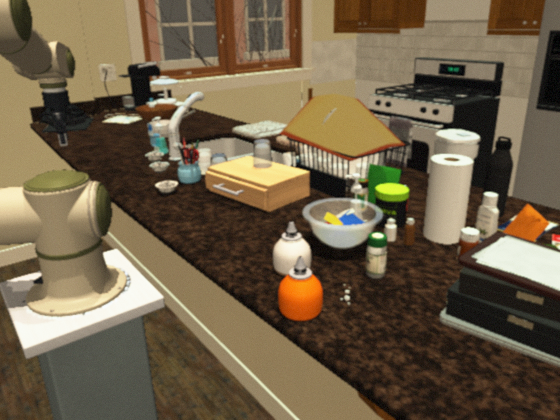

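The top view shows the white cruet's spout at about (361,239) and an orange look-alike at (418,274). The drawer handle bar runs from about (161,209) to (203,204), and the green jar lid is at (416,184). In the side view the white cruet is at (292,250), the orange one at (300,292), and the handle at (228,188). The cruet meant is the white one, since the orange one is excluded. I'll measure these points and check an enlarged crop.

```bash
python3 - <<'E'
from h import *
a=cv2.imread('pics/top0.png');b=cv2.imread('pics/side0.png')
c1=cv2.resize(a[180:300,320:450],None,fx=3,fy=3,interpolation=2); c2=cv2.resize(a[95:225,100:245],None,fx=3,fy=3,interpolation=2)
c3=cv2.resize(b[215:325,265:335],None,fx=3,fy=3,interpolation=2)
H=390;f=lambda c:cv2.copyMakeBorder(c,0,H-c.shape[0],0,0,0)
m=np.hstack([f(c1),f(c2)]);cv2.imwrite('pics/crop1.png',m[:, :800]);print(m.shape)
# cruet belly contour in top & jar lid
hsv=cv2.cvtColor(a,cv2.COLOR_BGR2HSV)
m=((hsv[...,1]<90)&(hsv[...,2]>110)).astype(np.uint8); m[:, :335]=0;m[:,385:]=0;m[:215]=0;m[265:]=0
cs,_=cv2.findContours(m,0,2);k=max(cs,key=cv2.contourArea);uv,r=cv2.minEnclosingCircle(k);print('belly',uv,r,plane('top',uv,.045),plane('top',(uv[0]+r,uv[1]),.045))
print('spout top',plane('top',(361,239),.094))
for z in(.052,):print('handle',[plane('top',u,z) for u in((161,209),(203,204))])
print('base',proj('top',[0,0,0]),'tcp',proj('top',[.136,.507,.231]),proj('side',[.136,.507,.231]))
print('unit top corners',[plane('top',u,.09) for u in((118,200),(232,182),(108,127),)])
# jar
g=((hsv[...,0]>40)&(hsv[...,0]<85)&(hsv[...,1]>100)).astype(np.uint8);g[:, :400]=0;g[:,432:]=0;g[:170]=0;g[200:]=0
M=cv2.moments(g,True);u=(M['m10']/M['m00'],M['m01']/M['m00']);print('jar',u,plane('top',u,.106))
# spout tip side
ta=(361,239)
print('orange',plane('top',(421,276),.13))
E
```

```text
(390, 825, 3)
belly (360.0, 238.5) 18.200374603271484 [ 0.463  -0.2489  0.045 ] [ 0.4617 -0.2987  0.045 ]
spout top [ 0.46   -0.2445  0.094 ]
handle [array([0.5608, 0.3077, 0.052 ]), array([0.5715, 0.1873, 0.052 ])]
base [275.  408.1] tcp [ 48.9 385.4] [ 65.  146.2]
unit top corners [array([0.585 , 0.4154, 0.09  ]), array([0.6248, 0.0977, 0.09  ]), array([0.7936, 0.4479, 0.09  ])]
jar (418.6842105263158, 185.3684210526316) [ 0.5964 -0.3995  0.106 ]
orange [ 0.3621 -0.3847  0.13  ]
```

View pics/crop1.png

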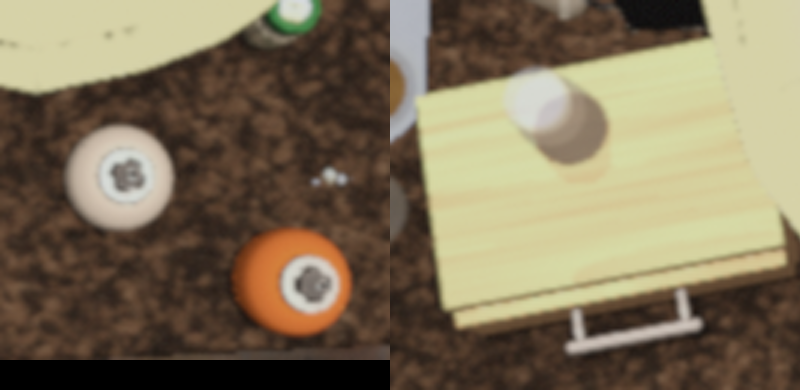

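The crop shows the white cruet's flange at about (362,238), confirmed as the target; the orange one is excluded. The handle bar ends are at about (160.7,211) and (203.3,203.5), and the drawer is slightly ajar. The handle is 120 mm long as it should be, and the 36 px belly matches about 98 mm. I'll refine the yaw and handle middle.

```bash
python3 - <<'E'
from h import *
a=cv2.imread('pics/top0.png');hsv=cv2.cvtColor(a,cv2.COLOR_BGR2HSV)
m=((hsv[...,1]<70)&(hsv[...,2]>120)).astype(np.uint8);k=np.zeros_like(m);k[199:216,156:208]=m[199:216,156:208]
ys,xs=np.nonzero(k)
# keep the bar band: lowest bright pixels by column
pts=[]
for x in range(156,208):
    y=ys[xs==x]
    if len(y): pts.append((x,y[y>=y.max()-3].mean()))
pts=np.array(pts);vx,vy,x0,y0=cv2.fitLine(pts.astype(np.float32),cv2.DIST_HUBER,0,.01,.01).ravel()
e=[(x,y0+vy/vx*(x-x0)) for x in (pts[:,0].min()-.5,pts[:,0].max()+.5)]
P=[plane('top',u,.054) for u in e];d=P[0]-P[1];print(e,P,np.linalg.norm(d),'mid',(P[0]+P[1])/2,'yaw',np.arctan2(-d[0],d[1]))
Q=[plane('top',u,.09) for u in((120,197.7),(231.7,177.3))];d=Q[0]-Q[1];print('front top edge',Q,np.linalg.norm(d),'yaw',np.arctan2(-d[0],d[1]))
print('flange',plane('top',(362,238.4),.094))
E
```

```text
[(np.float64(157.5), np.float64(211.02753516470602)), (np.float64(203.5), np.float64(202.37743797337225))] [array([0.5551, 0.3171, 0.054 ]), array([0.5758, 0.1853, 0.054 ])] 0.13341562876964602 mid [0.56545 0.2512  0.054  ] yaw 0.15578357844666393
front top edge [array([0.5912, 0.4099, 0.09  ]), array([0.6378, 0.0984, 0.09  ])] 0.3149663632834465 yaw 0.14849747062880192
flange [ 0.4615 -0.2472  0.094 ]
```

{"method": "move_arm", "body": {
  "targets": [
    {"hand": 150,"linear": [0,0,0],"rotation": [0,0,8.5]},
    {"hand": 150,"linear": [0,0,0],"rotation": [0,0,8.5]},
    {"hand": 150,"linear": [0,0,0],"rotation": [0,0,8.5]},
    {"hand": 150,"linear": [0,0,0],"rotation": [0,0,8.5]},
    {"hand": 150,"linear": [0,0,0],"rotation": [0,0,8.5]}
  ]
}}

```text
clock: 0.6
ee_pos: [0.1363, 0.5068, 0.2309]
orientation: [0.0, 0.484, 0.875, -0.0]
force: [0.1, 0.6, 1.2]
finger_gap: 0.41
grasp_force: 0.0
```

{"method": "move_arm", "body": {
  "targets": [
    {"hand": 178,"linear": [0,0,0],"rotation": [0,0,7.9]},
    {"hand": 178,"linear": [0,0,0],"rotation": [0,0,7.9]},
    {"hand": 178,"linear": [0,0,0],"rotation": [0,0,8.0]},
    {"hand": 178,"linear": [-0.029,0.035,0],"rotation": [0,0,0]},
    {"hand": 178,"linear": [-0.029,0.035,0],"rotation": [0,0,0]}
  ]
}}

```text
clock: 1.1
ee_pos: [0.2145, 0.4596, 0.2309]
orientation: [0.0, 0.651, 0.759, -0.0]
force: [1.0, 0.4, 0.1]
finger_gap: 0.304
grasp_force: 0.0
```

{"method": "move_arm", "body": {
  "targets": [
    {"hand": 178,"linear": [-0.029,0.035,0],"rotation": [0,0,0]},
    {"hand": 178,"linear": [-0.029,0.035,0],"rotation": [0,0,0]},
    {"hand": 178,"linear": [-0.029,0.035,0],"rotation": [0,0,0]},
    {"hand": 178,"linear": [-0.029,0.035,0],"rotation": [0,0,0]},
    {"hand": 178,"linear": [-0.029,0.035,0],"rotation": [0,0,0]}
  ]
}}

```text
clock: 1.6
ee_pos: [0.4104, 0.3418, 0.2311]
orientation: [-0.0, 0.652, 0.758, -0.0]
force: [-0.1, 1.4, 0.0]
finger_gap: 0.306
grasp_force: 0.0
```

{"method": "move_arm", "body": {
  "targets": [
    {"hand": 178,"linear": [-0.029,0.035,0],"rotation": [0,0,0]},
    {"hand": 178,"linear": [-0.029,0.035,0],"rotation": [0,0,0]},
    {"hand": 178,"linear": [-0.029,0.035,0],"rotation": [0,0,0]},
    {"hand": 178,"linear": [0,0,0],"rotation": [0,0,0]}
  ]
}}

```text
clock: 2.0
ee_pos: [0.5294, 0.2696, 0.23]
orientation: [0.0, 0.654, 0.757, -0.001]
force: [-0.1, 0.8, -0.3]
finger_gap: 0.299
grasp_force: 0.0
```

```bash
python3 - <<'E'
from h import *
s,p,R=tool();print(p,np.degrees(np.arctan2(R.as_matrix()[1,1],R.as_matrix()[0,1])),s['finger_gap'],s['clock'])
print(R.inv().apply(np.array([.566,.2475,.100])-p).round(4))
E
```

```text
[0.5293706  0.26955089 0.22998412] 8.360802470838575 0.2992622383728067 2.0
[-0.027   0.0331  0.13  ]
```

{"method": "move_arm", "body": {
  "targets": [
    {"hand": 178,"linear": [-0.027,0.033,0],"rotation": [0,0,0]},
    {"hand": 178,"linear": [0,0,0.045],"rotation": [0,0,0]},
    {"hand": 178,"linear": [0,0,0.045],"rotation": [0,0,0]},
    {"hand": 178,"linear": [0,0,0.04],"rotation": [0,0,0]},
    {"hand": 178,"linear": [0,0,0],"rotation": [0,0,0]}
  ]
}}

```text
clock: 2.5
ee_pos: [0.5594, 0.2508, 0.096]
orientation: [-0.003, 0.652, 0.758, -0.004]
force: [-0.1, -0.0, 0.0]
finger_gap: 0.299
grasp_force: 0.0
```

```bash
python3 - <<'E'
from h import *
s,p,R=tool();print(p)
a=snap('top','top1.png');b=snap('side','side1.png')
x,y=proj('side',[.566,.2475,.08]).astype(int)
c=cv2.imread('pics/side1.png')[y-65:y+45,x-70:x+70];d=cv2.imread('pics/top1.png')[150:240,140:240]
c=cv2.resize(c,None,fx=4,fy=4,interpolation=2);d=cv2.resize(d,None,fx=2.3,fy=2.3,interpolation=2)
d=cv2.copyMakeBorder(d,0,c.shape[0]-d.shape[0],0,0,0);cv2.imwrite('pics/crop2.png',np.hstack([c,d]));print(x,y,c.shape)
E
```

```text
[0.55937364 0.25076169 0.09595864]
225 182 (440, 560, 3)
```

View pics/crop2.png

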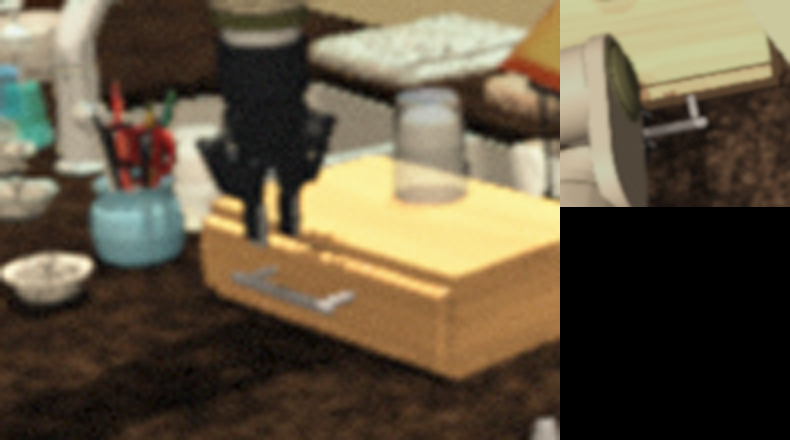

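The side crop shows the gripper above the unit's front with its fingers at crop (257,232) and (290,232). The bar runs from crop (235,277) to (328,306), which is image (214,186) to (237,193.5). I'll check the handle across both views.

```bash
python3 - <<'E'
from h import *
s,p,R=tool();print(p,s['clock'])
print(proj('side',[.566,.2475,.052]),proj('side',[.566-.009,.2475+.0593,.052]),proj('side',[.566+.009,.2475-.0593,.052]), 'tcp',proj('side',p))
for q in [(225.4,190),(213.8,186.3),(237,193.5)]: print(plane('side',q,.052))
def tri(u,v):
    o,d=ray('top',u);o2,d2=ray('side',v);A=np.stack([d,-d2],1);k=np.linalg.lstsq(A,o2-o,rcond=None)[0];return ((o+d*k[0]+o2+d2*k[1])/2).round(4),np.linalg.norm(o+d*k[0]-o2-d2*k[1]).round(4)
print(tri((182,207),(225.4,190)))
print(R.inv().apply(np.array([.566,.2475,.033])-p).round(4))
E
```

```text
[0.562813   0.25154117 0.10237976] 2.6
[226.  190.5] [215.1 186.7] [237.5 194.6] tcp [223.7 176.4]
[0.5672 0.2535 0.052 ]
[0.5556 0.3131 0.052 ]
[0.5793 0.1982 0.052 ]
(array([0.564 , 0.2469, 0.0546]), np.float64(0.001))
[-0.0045  0.0025  0.0694]
```

{"method": "move_arm", "body": {
  "targets": [
    {"hand": 178,"linear": [-0.003,0.003,0],"rotation": [0,0,0]},
    {"hand": 178,"linear": [0,0,0.015],"rotation": [0,0,0]},
    {"hand": 178,"linear": [0,0,0.015],"rotation": [0,0,0]},
    {"hand": 178,"linear": [0,0,0.01],"rotation": [0,0,0]},
    {"hand": 178,"linear": [0,0,0],"rotation": [0,0,0]}
  ]
}}

```text
clock: 3.1
ee_pos: [0.5656, 0.2485, 0.0603]
orientation: [-0.001, 0.652, 0.758, -0.001]
force: [-0.2, -0.1, 0.2]
finger_gap: 0.305
grasp_force: 0.0
```

{"method": "move_arm", "body": {
  "targets": [
    {"hand": 178,"linear": [0,0,0.01],"rotation": [0,0,0]},
    {"hand": 178,"linear": [0,0,0.01],"rotation": [0,0,0]},
    {"hand": 178,"linear": [0,0,0.005],"rotation": [0,0,0]},
    {"hand": 178,"linear": [0,0,0],"rotation": [0,0,0]},
    {"hand": 178,"linear": [0,0,0],"rotation": [0,0,0]}
  ]
}}

```text
clock: 3.6
ee_pos: [0.5662, 0.2486, 0.0364]
orientation: [0.0, 0.652, 0.758, 0.0]
force: [-0.2, 0.4, 0.2]
finger_gap: 0.302
grasp_force: 0.0
```

{"method": "move_arm", "body": {
  "targets": [
    {"hand": 255,"linear": [0,0,0],"rotation": [0,0,0]},
    {"hand": 255,"linear": [0,0,0],"rotation": [0,0,0]},
    {"hand": 255,"linear": [0,0,0],"rotation": [0,0,0]},
    {"hand": 255,"linear": [0,0,0],"rotation": [0,0,0]},
    {"hand": 255,"linear": [0,0,0],"rotation": [0,0,0]}
  ],
  "newtons": 30
}}

```text
clock: 4.1
ee_pos: [0.5663, 0.2487, 0.0367]
orientation: [0.0, 0.652, 0.758, 0.0]
force: [-1.3, 0.4, 3.4]
finger_gap: 0.11
grasp_force: 29.4
```

{"method": "move_arm", "body": {
  "targets": [
    {"hand": 255,"linear": [0,-0.01,0],"rotation": [0,0,0]},
    {"hand": 255,"linear": [0,-0.015,0],"rotation": [0,0,0]},
    {"hand": 255,"linear": [0,-0.015,0],"rotation": [0,0,0]},
    {"hand": 255,"linear": [0,-0.015,0],"rotation": [0,0,0]},
    {"hand": 255,"linear": [0,-0.015,0],"rotation": [0,0,0]}
  ]
}}

```text
clock: 4.6
ee_pos: [0.4971, 0.2377, 0.0367]
orientation: [0.001, 0.652, 0.758, 0.001]
force: [2.4, -1.4, 3.2]
finger_gap: 0.115
grasp_force: 30.0
```

{"method": "move_arm", "body": {
  "targets": [
    {"hand": 255,"linear": [0,-0.015,0],"rotation": [0,0,0]},
    {"hand": 255,"linear": [0,-0.015,0],"rotation": [0,0,0]},
    {"hand": 255,"linear": [0,-0.015,0],"rotation": [0,0,0]},
    {"hand": 255,"linear": [0,-0.015,0],"rotation": [0,0,0]},
    {"hand": 255,"linear": [0,0,0],"rotation": [0,0,0]}
  ]
}}

```text
clock: 5.1
ee_pos: [0.4366, 0.2281, 0.0366]
orientation: [0.0, 0.652, 0.759, -0.001]
force: [0.2, -6.9, 1.9]
finger_gap: 0.113
grasp_force: 30.0
```

{"method": "move_arm", "body": {
  "targets": [
    {"hand": 255,"linear": [0,-0.004,0],"rotation": [0,0,0]},
    {"hand": 255,"linear": [0,-0.003,0],"rotation": [0,0,0]},
    {"hand": 255,"linear": [0,0,0],"rotation": [0,0,0]}
  ]
}}

```text
clock: 5.4
ee_pos: [0.4309, 0.2272, 0.0366]
orientation: [0.001, 0.652, 0.758, -0.0]
force: [0.4, -6.3, 4.4]
finger_gap: 0.113
grasp_force: 30.2
```

{"method": "move_arm", "body": {
  "targets": [
    {"hand": 178,"linear": [0,0,0],"rotation": [0,0,0]},
    {"hand": 178,"linear": [0,0,0],"rotation": [0,0,0]},
    {"hand": 178,"linear": [0,0,0],"rotation": [0,0,0]}
  ]
}}

```text
clock: 5.7
ee_pos: [0.4306, 0.2281, 0.0362]
orientation: [-0.0, 0.652, 0.758, -0.0]
force: [0.0, -0.4, -0.2]
finger_gap: 0.296
grasp_force: 0.0
```

{"method": "move_arm", "body": {
  "targets": [
    {"hand": 178,"linear": [0,0,-0.03],"rotation": [0,0,0]},
    {"hand": 178,"linear": [0,0,-0.045],"rotation": [0,0,0]},
    {"hand": 150,"linear": [0,0,-0.045],"rotation": [0,0,0]},
    {"hand": 95,"linear": [0,0,-0.045],"rotation": [0,0,0]},
    {"hand": 95,"linear": [-0.045,0,0],"rotation": [0,0,0]}
  ]
}}

```text
clock: 6.2
ee_pos: [0.4391, 0.1863, 0.2068]
orientation: [0.003, 0.65, 0.76, 0.004]
force: [1.6, -0.2, -0.8]
finger_gap: 0.626
grasp_force: 0.0
```

{"method": "move_arm", "body": {
  "targets": [
    {"hand": 95,"linear": [-0.045,0,0],"rotation": [0,0,0]},
    {"hand": 95,"linear": [-0.045,0,0],"rotation": [0,0,0]},
    {"hand": 95,"linear": [-0.045,0,0],"rotation": [0,0,0]},
    {"hand": 95,"linear": [-0.045,0,0],"rotation": [0,0,0]},
    {"hand": 95,"linear": [-0.045,0,0],"rotation": [0,0,0]}
  ]
}}

```text
clock: 6.7
ee_pos: [0.4712, -0.0406, 0.2013]
orientation: [0.0, 0.652, 0.758, 0.0]
force: [1.3, -0.5, -0.2]
finger_gap: 0.632
grasp_force: 0.0
```

{"method": "move_arm", "body": {
  "targets": [
    {"hand": 95,"linear": [0,0,0],"rotation": [0,0,-8.2]},
    {"hand": 95,"linear": [0,0,0],"rotation": [0,0,-8.2]},
    {"hand": 95,"linear": [0,0,0],"rotation": [0,0,-8.2]},
    {"hand": 95,"linear": [0,0,0],"rotation": [0,0,-8.2]},
    {"hand": 95,"linear": [0,0,0],"rotation": [0,0,-8.2]}
  ]
}}

```text
clock: 7.2
ee_pos: [0.4712, -0.0388, 0.2012]
orientation: [-0.0, 0.342, 0.94, 0.0]
force: [-0.3, 0.7, -1.0]
finger_gap: 0.629
grasp_force: 0.0
```

{"method": "move_arm", "body": {
  "targets": [
    {"hand": 95,"linear": [0,0,0],"rotation": [0,0,-8.2]},
    {"hand": 95,"linear": [0,0,0],"rotation": [0,0,-8.2]},
    {"hand": 95,"linear": [0,0,0],"rotation": [0,0,-8.2]},
    {"hand": 95,"linear": [0,0,0],"rotation": [0,0,-8.2]},
    {"hand": 95,"linear": [0,0,0],"rotation": [0,0,-8.2]}
  ]
}}

```text
clock: 7.7
ee_pos: [0.4712, -0.0388, 0.2012]
orientation: [-0.0, -0.009, 1.0, 0.0]
force: [0.7, 0.0, -0.9]
finger_gap: 0.627
grasp_force: 0.0
```

{"method": "move_arm", "body": {
  "targets": [
    {"hand": 95,"linear": [0,0,0],"rotation": [0,0,-8.2]},
    {"hand": 95,"linear": [0,0,0],"rotation": [0,0,0]}
  ]
}}

```text
clock: 7.9
ee_pos: [0.4712, -0.0388, 0.2012]
orientation: [-0.0, -0.078, 0.997, 0.0]
force: [-0.1, 0.3, -1.2]
finger_gap: 0.632
grasp_force: 0.0
```

```bash
python3 - <<'E'
from h import *
s,p,R=tool();print(p,R.as_matrix().round(3).tolist(),s['finger_gap'],s['joint_positions'])
snap('top','top2.png');snap('side','side2.png')
c=cv2.imread('pics/top2.png')[150:290,100:250];d=cv2.imread('pics/side2.png')[150:230,180:310]
c=cv2.resize(c,None,fx=3,fy=3,interpolation=2);d=cv2.resize(d,None,fx=2.6,fy=2.6,interpolation=2)
d=cv2.copyMakeBorder(d,0,c.shape[0]-d.shape[0],0,0,0);cv2.imwrite('pics/crop3.png',np.hstack([c,d]))
E
```

```text
[ 0.47119382 -0.03879313  0.20118912] [[-0.988, -0.155, -0.0], [-0.155, 0.988, 0.0], [0.0, 0.0, -1.0]] 0.6316740340247695 [-3.30730207e-01  2.25464408e-01  1.69440189e+00  9.07826832e-05
  1.22193494e+00 -2.05721972e+00]
```

View pics/crop3.png

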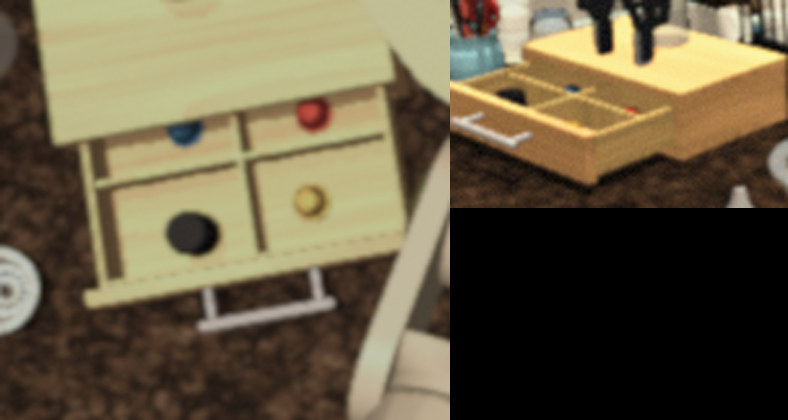

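The drawer is open. The black cap is at crop (192,233), image about (164,227.5), in the left front compartment. The blue, red and gold pieces are coffee capsules. I'll measure the cap at mid-height and at its top.

```bash
python3 - <<'E'
from h import *
a=cv2.imread('pics/top2.png')
g=a.max(2);k=np.zeros_like(g);k[216:240,152:175]=(g[216:240,152:175]<75)
cs,_=cv2.findContours(k,0,2);c=max(cs,key=cv2.contourArea);x,y,w,h=cv2.boundingRect(c);M=cv2.moments(c)
u=(M['m10']/M['m00'],M['m01']/M['m00']);print(x,y,w,h,u,plane('top',u,.045),plane('top',(x,y+h/2),.068),plane('top',(x+w-1,y+h/2),.022),plane('top',(x+w/2,y),.068)-plane('top',(x+w/2,y+h),.068))
e=[(100+203/3,150+325/3),(100+332/3,150+302/3)];P=[plane('top',v,.054) for v in e];print('bar',P,(P[0]+P[1])/2)
C=plane('top',u,.045);mid=(P[0]+P[1])/2
U=Ro.from_euler('z',.15);print('cap rel bar',U.inv().apply(C-mid))
b=cv2.imread('pics/side2.png');gb=b.max(2);kb=np.zeros_like(gb);sl=np.s_[180:192,196:213];kb[sl]=gb[sl]<70;ys,xs=np.nonzero(kb)
print('side',xs.min(),xs.max(),ys.min(),ys.max(),'pred',proj('side',[C[0],C[1],.068]))
s,p,R=tool();print(R.inv().apply(np.r_[C[:2],.16]-p).round(4))
E
```

```text
156 221 17 14 (164.0947816826411, 227.48029818956334) [0.5086 0.3009 0.045 ] [0.5061 0.316  0.068 ] [0.5081 0.2854 0.022 ] [0.039  0.0003 0.    ]
bar [array([0.4214, 0.2872, 0.054 ]), array([0.4397, 0.1658, 0.054 ])] [0.43055 0.2265  0.054  ]
cap rel bar [ 0.08829178  0.06190092 -0.009     ]
side 199 208 184 189 pred [203.3 185.7]
[-0.0879  0.3303  0.0413]
```

{"method": "move_arm", "body": {
  "targets": [
    {"hand": 95,"linear": [-0.011,0.041,0],"rotation": [0,0,0]},
    {"hand": 95,"linear": [-0.011,0.041,0],"rotation": [0,0,0]},
    {"hand": 95,"linear": [-0.011,0.041,0],"rotation": [0,0,0]},
    {"hand": 95,"linear": [-0.011,0.041,0],"rotation": [0,0,0]},
    {"hand": 95,"linear": [-0.011,0.041,0],"rotation": [0,0,0]}
  ]
}}

```text
clock: 8.5
ee_pos: [0.494, 0.1739, 0.2013]
orientation: [0.0, -0.075, 0.997, 0.0]
force: [1.1, -0.5, 0.9]
finger_gap: 0.63
grasp_force: 0.0
```

{"method": "move_arm", "body": {
  "targets": [
    {"hand": 95,"linear": [-0.011,0.041,0],"rotation": [0,0,0]},
    {"hand": 95,"linear": [-0.011,0.041,0.02],"rotation": [0,0,0]},
    {"hand": 95,"linear": [-0.011,0.042,0.02],"rotation": [0,0,0]},
    {"hand": 95,"linear": [0,0,0.04],"rotation": [0,0,0]},
    {"hand": 95,"linear": [0,0,0],"rotation": [0,0,0]}
  ]
}}

```text
clock: 9.0
ee_pos: [0.5049, 0.2997, 0.1164]
orientation: [-0.005, -0.077, 0.997, -0.001]
force: [-0.7, -0.2, 0.2]
finger_gap: 0.626
grasp_force: 0.0
```

{"method": "move_arm", "body": {
  "targets": [
    {"hand": 95,"linear": [0,0,0],"rotation": [0,0,0]}
  ]
}}

```text
clock: 9.1
ee_pos: [0.5077, 0.2994, 0.1219]
orientation: [-0.0, -0.076, 0.997, -0.0]
force: [0.4, 0.3, 1.0]
finger_gap: 0.626
grasp_force: 0.0
```

```bash
python3 - <<'E'
from h import *
snap('side','side3.png')
s,p,R=tool();print(p,R.as_matrix().round(3).tolist(),R.inv().apply(np.r_[.5085,.3005,.037]-p).round(4))
c=cv2.resize(cv2.imread('pics/side3.png')[110:220,160:290],None,fx=5,fy=5,interpolation=2);cv2.imwrite('pics/crop4.png',c)
E
```

```text
[0.50843419 0.29932056 0.12311153] [[-0.988, -0.152, 0.002], [-0.152, 0.988, 0.001], [-0.002, 0.0, -1.0]] [-0.0001  0.0011  0.0861]
```

View pics/crop4.png

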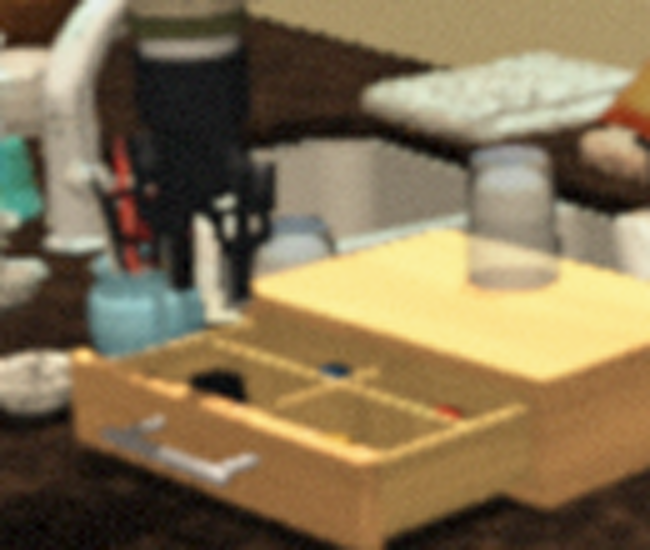

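The open fingers, at crop (182,285) and (235,305), straddle the cap at crop (217,385). I'll descend.

{"method": "move_arm", "body": {
  "targets": [
    {"hand": 95,"linear": [0,0.001,0.025],"rotation": [0,0,0]},
    {"hand": 95,"linear": [0,0,0.02],"rotation": [0,0,0]},
    {"hand": 95,"linear": [0,0,0.01],"rotation": [0,0,0]},
    {"hand": 95,"linear": [0,0,0.01],"rotation": [0,0,0]},
    {"hand": 95,"linear": [0,0,0],"rotation": [0,0,0]}
  ]
}}

```text
clock: 9.65
ee_pos: [0.5076, 0.3004, 0.0563]
orientation: [-0.0, -0.077, 0.997, -0.0]
force: [-0.4, -1.1, 1.2]
finger_gap: 0.628
grasp_force: 0.0
```

{"method": "move_arm", "body": {
  "targets": [
    {"hand": 95,"linear": [0,0,0.01],"rotation": [0,0,0]},
    {"hand": 95,"linear": [0,0,0.011],"rotation": [0,0,0]},
    {"hand": 95,"linear": [0,0,0],"rotation": [0,0,0]},
    {"hand": 95,"linear": [0,0,0],"rotation": [0,0,0]}
  ]
}}

```text
clock: 10.05
ee_pos: [0.5074, 0.3007, 0.0351]
orientation: [-0.0, -0.077, 0.997, -0.0]
force: [0.3, 0.5, 0.3]
finger_gap: 0.633
grasp_force: 0.0
```

{"method": "move_arm", "body": {
  "targets": [
    {"hand": 255,"linear": [0,0,0],"rotation": [0,0,0]},
    {"hand": 255,"linear": [0,0,0],"rotation": [0,0,0]},
    {"hand": 255,"linear": [0,0,0],"rotation": [0,0,0]},
    {"hand": 255,"linear": [0,0,0],"rotation": [0,0,0]}
  ],
  "newtons": 30
}}

```text
clock: 10.45
ee_pos: [0.5077, 0.3008, 0.0357]
orientation: [0.0, -0.077, 0.997, 0.0]
force: [-0.0, -0.5, 2.9]
finger_gap: 0.492
grasp_force: 30.4
```

{"method": "move_arm", "body": {
  "targets": [
    {"hand": 255,"linear": [0,0,0],"rotation": [0,0,0]},
    {"hand": 255,"linear": [0,0,0],"rotation": [0,0,0]},
    {"hand": 255,"linear": [0,0,0],"rotation": [0,0,0]}
  ],
  "newtons": 70
}}

```text
clock: 10.75
ee_pos: [0.5078, 0.3009, 0.0358]
orientation: [0.0, -0.077, 0.997, 0.0]
force: [0.0, 0.3, 4.9]
finger_gap: 0.48
grasp_force: 69.9
```

{"method": "move_arm", "body": {
  "targets": [
    {"hand": 255,"linear": [0,0,-0.015],"rotation": [0,0,0]},
    {"hand": 255,"linear": [0,0,-0.03],"rotation": [0,0,0]},
    {"hand": 255,"linear": [0,0,-0.045],"rotation": [0,0,0]},
    {"hand": 255,"linear": [0,0,-0.045],"rotation": [0,0,0]},
    {"hand": 255,"linear": [0,0,-0.045],"rotation": [0,0,0]}
  ]
}}

```text
clock: 11.25
ee_pos: [0.5069, 0.3005, 0.2179]
orientation: [0.0, -0.077, 0.997, -0.0]
force: [-0.2, 0.8, 0.0]
finger_gap: 0.478
grasp_force: 70.7
```

{"method": "move_arm", "body": {
  "targets": [
    {"hand": 255,"linear": [0.0108,-0.0445,-0.01],"rotation": [0,0,0]},
    {"hand": 255,"linear": [0.0108,-0.0445,0],"rotation": [0,0,0]},
    {"hand": 255,"linear": [0.0108,-0.0445,0],"rotation": [0,0,0]},
    {"hand": 255,"linear": [0.0108,-0.0445,0],"rotation": [0,0,0]},
    {"hand": 255,"linear": [0.0108,-0.0445,0],"rotation": [0,0,0]}
  ]
}}

```text
clock: 11.75
ee_pos: [0.4875, 0.0709, 0.2261]
orientation: [0.0, -0.077, 0.997, -0.0]
force: [0.2, -0.1, -1.2]
finger_gap: 0.48
grasp_force: 70.7
```

{"method": "move_arm", "body": {
  "targets": [
    {"hand": 255,"linear": [0.0108,-0.0445,0],"rotation": [0,0,0]},
    {"hand": 255,"linear": [0.0108,-0.0445,0],"rotation": [0,0,0]},
    {"hand": 255,"linear": [0.0108,-0.0445,0],"rotation": [0,0,0]},
    {"hand": 255,"linear": [0,0,0],"rotation": [0,0,0]},
    {"hand": 255,"linear": [0,0,0],"rotation": [0,0,0]}
  ]
}}

```text
clock: 12.25
ee_pos: [0.4765, -0.0649, 0.2258]
orientation: [0.0, -0.076, 0.997, 0.0]
force: [0.2, 0.3, -0.2]
finger_gap: 0.486
grasp_force: 70.8
```

```bash
python3 - <<'E'
from h import *
snap('top','top4.png');snap('side','side4.png')
s,p,R=tool();print(p,R.as_matrix().round(3).tolist(),s['finger_gap'],s['grasp_force'],R.inv().apply(np.r_[.4617,-.2475,.165]-p).round(4))
print('top centre',proj('top',p),'mouth side',proj('side',p-[0,0,.0138]),'tcp side',proj('side',p),'spout tip pred',proj('side',[.4617,-.2475,.13]),'flange',proj('side',[.4617,-.2475,.094]))
x,y=proj('side',p).astype(int)
c=cv2.imread('pics/side4.png')[y-60:y+60,x-55:x+55];d=cv2.imread('pics/side4.png')[205:285,262:330]
c=cv2.resize(c,None,fx=4,fy=4,interpolation=2);d=cv2.resize(d,None,fx=5,fy=5,interpolation=2);print(x,y,c.shape,d.shape)
d=cv2.copyMakeBorder(d,0,c.shape[0]-d.shape[0],0,0,0);cv2.imwrite('pics/crop5.png',np.hstack([c,d]))
E
```

```text
[ 0.47676096 -0.06348475  0.22562189] [[-0.988, -0.155, 0.0], [-0.155, 0.988, 0.0], [-0.0, 0.0, -1.0]] 0.48643366290270684 70.81002026796341 [ 0.0433 -0.1795  0.0606]
top centre [291.2 231.9] mouth side [253.5 172.2] tcp side [253.3 167.3] spout tip pred [291.7 222.7] flange [291.9 236. ]
253 167 (480, 440, 3) (400, 340, 3)
```

View pics/crop5.png

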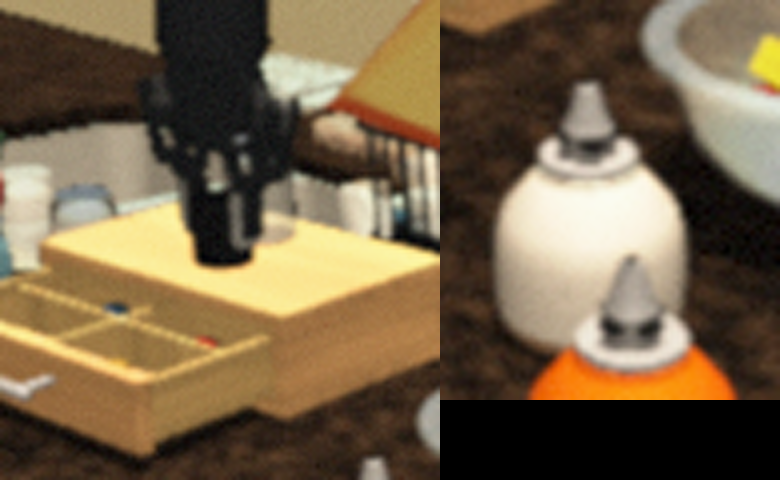

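The cap hangs upright and centred in the fingers, mouth at about image (253.5,172), as predicted. The white cruet's spout tip is at image (292,222) and its flange at (291.6,236), within 1 px of the projected estimate.

{"method": "move_arm", "body": {
  "targets": [
    {"hand": 255,"linear": [0.0087,-0.0359,0],"rotation": [0,0,0]},
    {"hand": 255,"linear": [0.0087,-0.0359,0],"rotation": [0,0,0]},
    {"hand": 255,"linear": [0.0087,-0.0359,0],"rotation": [0,0,0]},
    {"hand": 255,"linear": [0.0086,-0.0359,0],"rotation": [0,0,0]},
    {"hand": 255,"linear": [0.0086,-0.0359,0],"rotation": [0,0,0]}
  ]
}}

```text
clock: 12.85
ee_pos: [0.4619, -0.2484, 0.2256]
orientation: [0.0, -0.078, 0.997, 0.0]
force: [0.5, 0.3, 0.0]
finger_gap: 0.482
grasp_force: 70.9
```

{"method": "move_arm", "body": {
  "targets": [
    {"hand": 255,"linear": [0,0,0.03],"rotation": [0,0,0]},
    {"hand": 255,"linear": [0,0,0.03],"rotation": [0,0,0]},
    {"hand": 255,"linear": [0,0,0],"rotation": [0,0,0]},
    {"hand": 255,"linear": [0,0,0],"rotation": [0,0,0]},
    {"hand": 255,"linear": [0,0,0],"rotation": [0,0,0]}
  ]
}}

```text
clock: 13.35
ee_pos: [0.4625, -0.2482, 0.1671]
orientation: [0.001, -0.078, 0.997, -0.001]
force: [-0.4, 0.0, 0.7]
finger_gap: 0.481
grasp_force: 70.9
```

```bash
python3 - <<'E'
from h import *
snap('top','top5.png');snap('side','side5.png')
s,p,R=tool();print(p,R.as_matrix().round(4).tolist(),s['force'],R.inv().apply(np.r_[.4617,-.2475,.135]-p).round(4))
print('mouth side',proj('side',p-[0,0,.0138]))
c=cv2.imread('pics/side5.png')[170:280,240:345];c=cv2.resize(c,None,fx=5,fy=5,interpolation=2)
cv2.imwrite('pics/crop6.png',c)
E
```

```text
[ 0.46229926 -0.24837206  0.1668218 ] [[-0.988, -0.1545, 0.002], [-0.1545, 0.988, -0.0017], [-0.0017, -0.002, -1.0]] [ 0.04129926  0.4126863  -0.36682427] [0.0005 0.001  0.0318]
mouth side [292.1 214.1]
```

View pics/crop6.png

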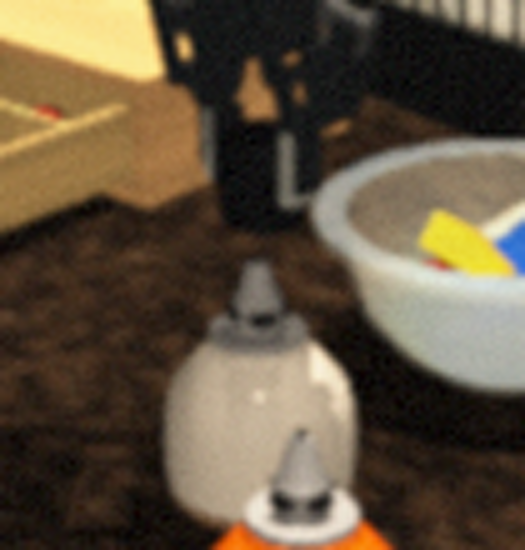

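The cap's mouth is centred at crop x≈261 over the spout tip at crop x≈258, an offset of about 1 mm. I'll correct that and lower it.

{"method": "move_arm", "body": {
  "targets": [
    {"hand": 255,"linear": [0.001,0.001,0.01],"rotation": [0,0,0]},
    {"hand": 255,"linear": [0,0,0.01],"rotation": [0,0,0]},
    {"hand": 255,"linear": [0,0,0.01],"rotation": [0,0,0]},
    {"hand": 255,"linear": [0,0,0],"rotation": [0,0,0]},
    {"hand": 255,"linear": [0,0,0],"rotation": [0,0,0]}
  ]
}}

```text
clock: 13.95
ee_pos: [0.4604, -0.2475, 0.135]
orientation: [-0.0, -0.077, 0.997, 0.0]
force: [0.5, -0.1, -0.6]
finger_gap: 0.481
grasp_force: 70.9
```

{"method": "move_arm", "body": {
  "targets": [
    {"hand": 255,"linear": [0,0,0.005],"rotation": [0,0,0]},
    {"hand": 255,"linear": [0,0,0.005],"rotation": [0,0,0]},
    {"hand": 255,"linear": [0,0,0.003],"rotation": [0,0,0]},
    {"hand": 255,"linear": [0,0,0],"rotation": [0,0,0]},
    {"hand": 255,"linear": [0,0,0],"rotation": [0,0,0]}
  ]
}}

```text
clock: 14.45
ee_pos: [0.4605, -0.2476, 0.1223]
orientation: [0.0, -0.077, 0.997, -0.0]
force: [0.1, 0.6, -0.5]
finger_gap: 0.478
grasp_force: 70.9
```

No side load. I'll press on in small steps.

{"method": "move_arm", "body": {
  "targets": [
    {"hand": 255,"linear": [0,0,0.002],"rotation": [0,0,0]},
    {"hand": 255,"linear": [0,0,0.001],"rotation": [0,0,0]},
    {"hand": 255,"linear": [0,0,0],"rotation": [0,0,0]}
  ]
}}

```text
clock: 14.75
ee_pos: [0.4607, -0.2475, 0.1196]
orientation: [0.0, -0.077, 0.997, -0.0]
force: [1.5, 1.9, 2.8]
finger_gap: 0.484
grasp_force: 71.3
```

{"method": "move_arm", "body": {
  "targets": [
    {"hand": 255,"linear": [0,0,0.001],"rotation": [0,0,0]},
    {"hand": 255,"linear": [0,0,0.001],"rotation": [0,0,0]},
    {"hand": 255,"linear": [0,0,0],"rotation": [0,0,0]}
  ]
}}

```text
clock: 15.05
ee_pos: [0.4609, -0.2476, 0.118]
orientation: [0.001, -0.077, 0.997, -0.0]
force: [0.1, 2.5, 6.9]
finger_gap: 0.478
grasp_force: 71.6
```

{"method": "move_arm", "body": {
  "targets": [
    {"hand": 255,"linear": [0,0.0005,0.001],"rotation": [0,0,0]},
    {"hand": 255,"linear": [0,0,0],"rotation": [0,0,0]}
  ]
}}

```text
clock: 15.25
ee_pos: [0.4609, -0.2472, 0.1172]
orientation: [0.001, -0.077, 0.997, -0.001]
force: [0.2, 2.6, 6.8]
finger_gap: 0.483
grasp_force: 71.6
```

{"method": "move_arm", "body": {
  "targets": [
    {"hand": 255,"linear": [0,0,0.001],"rotation": [0,0,0]},
    {"hand": 255,"linear": [0,0,0],"rotation": [0,0,0]}
  ]
}}

```text
clock: 15.45
ee_pos: [0.4608, -0.2472, 0.1159]
orientation: [0.001, -0.077, 0.997, -0.0]
force: [1.9, 1.8, 4.7]
finger_gap: 0.479
grasp_force: 71.4
```

{"method": "move_arm", "body": {
  "targets": [
    {"hand": 255,"linear": [0,0,0.001],"rotation": [0,0,0]},
    {"hand": 255,"linear": [0,0,0],"rotation": [0,0,0]}
  ]
}}

```text
clock: 15.65
ee_pos: [0.4606, -0.2471, 0.1144]
orientation: [0.0, -0.077, 0.997, -0.0]
force: [1.1, 1.4, 1.6]
finger_gap: 0.48
grasp_force: 71.1
```

{"method": "move_arm", "body": {
  "targets": [
    {"hand": 255,"linear": [0,0,0.002],"rotation": [0,0,0]},
    {"hand": 255,"linear": [0,0,0.001],"rotation": [0,0,0]},
    {"hand": 255,"linear": [0,0,0],"rotation": [0,0,0]}
  ]
}}

```text
clock: 15.95
ee_pos: [0.4601, -0.2468, 0.1105]
orientation: [-0.0, -0.077, 0.997, 0.0]
force: [1.4, -0.3, -4.4]
finger_gap: 0.486
grasp_force: 71.1
```

{"method": "move_arm", "body": {
  "targets": [
    {"hand": 255,"linear": [0,0,0.001],"rotation": [0,0,0]},
    {"hand": 255,"linear": [0,0,0],"rotation": [0,0,0]}
  ]
}}

```text
clock: 16.15
ee_pos: [0.4603, -0.247, 0.1101]
orientation: [-0.0, -0.077, 0.997, 0.0]
force: [1.2, 0.9, -4.5]
finger_gap: 0.482
grasp_force: 71.1
```

{"method": "move_arm", "body": {
  "targets": [
    {"hand": 255,"linear": [0,0,0.001],"rotation": [0,0,0]},
    {"hand": 255,"linear": [0,0,0],"rotation": [0,0,0]}
  ]
}}

```text
clock: 16.35
ee_pos: [0.4603, -0.247, 0.1092]
orientation: [-0.0, -0.077, 0.997, 0.0]
force: [0.4, 0.6, -2.2]
finger_gap: 0.481
grasp_force: 71.2
```

The force peaked and then turned into a pull, which is the click. I'll continue down to the flange.

{"method": "move_arm", "body": {
  "targets": [
    {"hand": 255,"linear": [0,0,0.001],"rotation": [0,0,0]},
    {"hand": 255,"linear": [0,0,0],"rotation": [0,0,0]}
  ]
}}

```text
clock: 16.55
ee_pos: [0.4604, -0.2471, 0.1084]
orientation: [0.0, -0.077, 0.997, -0.0]
force: [-0.5, 1.0, -0.2]
finger_gap: 0.482
grasp_force: 71.4
```

{"method": "move_arm", "body": {
  "targets": [
    {"hand": 255,"linear": [0,0,0.001],"rotation": [0,0,0]},
    {"hand": 255,"linear": [0,0,0],"rotation": [0,0,0]}
  ]
}}

```text
clock: 16.75
ee_pos: [0.4606, -0.2474, 0.1081]
orientation: [0.0, -0.077, 0.997, -0.001]
force: [-1.9, 1.3, 6.9]
finger_gap: 0.485
grasp_force: 72.2
```

{"method": "move_arm", "body": {
  "targets": [
    {"hand": 255,"linear": [0,0,0.001],"rotation": [0,0,0]},
    {"hand": 255,"linear": [0,0,0],"rotation": [0,0,0]},
    {"hand": 255,"linear": [0,0,0],"rotation": [0,0,0]}
  ]
}}

```text
clock: 17.05
ee_pos: [0.4608, -0.2476, 0.1079]
orientation: [0.001, -0.077, 0.997, -0.001]
force: [-2.8, 2.0, 14.1]
finger_gap: 0.48
grasp_force: 72.9
```

{"method": "move_arm", "body": {
  "targets": [
    {"hand": 255,"linear": [0,0,0],"rotation": [0,0,0]},
    {"hand": 255,"linear": [0,0,0],"rotation": [0,0,0]},
    {"hand": 255,"linear": [0,0,0],"rotation": [0,0,0]},
    {"hand": 255,"linear": [0,0,0],"rotation": [0,0,0]},
    {"hand": 255,"linear": [0,0,0],"rotation": [0,0,0]}
  ]
}}

```text
clock: 17.55
ee_pos: [0.4608, -0.2476, 0.1079]
orientation: [0.001, -0.077, 0.997, -0.001]
force: [-3.7, 1.9, 12.9]
finger_gap: 0.482
grasp_force: 72.9
```

```bash
python3 - <<'E'
from h import *
snap('side','side7.png')
c=cv2.imread('pics/side7.png')[170:290,230:400];cv2.imwrite('pics/crop7.png',cv2.resize(c,None,fx=4,fy=4,interpolation=2))
print(observe()['force'],observe()['ee_pos'])
E
```

```text
[-3.2062562   2.28063303 13.09447908] [ 0.46077052 -0.2475836   0.10791625]
```

View pics/crop7.png

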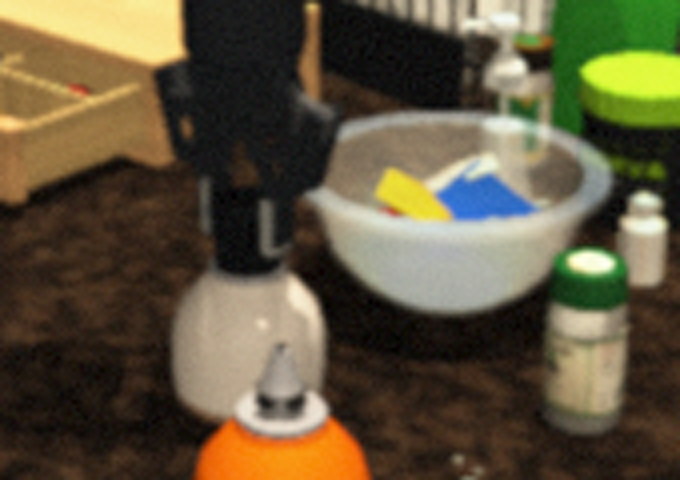

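The cap sits on the flange of the upright white cruet (crop 250,268) with the hand on it, and the jar is untouched at crop (588,340). I'll add a small nudge towards the middle of the force band, then hand in.

{"method": "move_arm", "body": {
  "targets": [
    {"hand": 255,"linear": [0,0,0.0003],"rotation": [0,0,0]},
    {"hand": 255,"linear": [0,0,0],"rotation": [0,0,0]},
    {"hand": 255,"linear": [0,0,0],"rotation": [0,0,0]}
  ]
}}

```text
clock: 17.9
ee_pos: [0.4608, -0.2476, 0.1079]
orientation: [0.001, -0.077, 0.997, -0.001]
force: [-4.1, 2.6, 15.8]
finger_gap: 0.479
grasp_force: 73.0
```

```bash
python3 -c "
from station import *
f=observe()['force'][2];print(f)
if 11<f<19: print(sign_off())"
```

```text
15.75928958455753
the job is handed in; nothing more can be done
None
```

The cap clicked onto the white cruet and sits home on its flange, with the hand still pressing down at about 16 N; the cruet is standing, the spice jar is untouched, and the job was handed in at 17.9 s.

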